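# Open the touch-latch gouge cabinet

## Task

The carver needs the gouges in the bench cabinet. It has two touch-latch doors without handles: with closed fingertips press the wider one lightly near its free edge until the catch lets go, take the hand away so that the spring pops the door ajar, then put the fingers behind its free edge and swing it wide open, square to the cabinet front or beyond. Only push, never grip the door; leave the narrow door shut and leave the loose things where they stand.

Things in the scene. Friction and masses are not known exactly. Their poses are not given: they have to be found in the camera images.
- cabinet: Fixed plywood cabinet on the bench, carcass 320 wide, 200 deep, 260 high (mm). Origin: centre of its underside; own -x points out of the front, +y to the left as seen facing the front. Two white-faced doors, 16 thick, from 22 to 258 above the bench, cover the front, outer faces 124 before the origin: a wide one (left) and a narrow one, hinged at the outer sides, 3 apart in the middle.
- tool_door (a joint): Angle of the wide door, rad: 0 shut, + outward, stop at 1.92. Latched; lets go when pushed in to about -0.03 (5 mm at the press point, 5 N; end stop -0.038). As the hand withdraws, a spring pin then pops it out to 0.32-0.4 within a second. A shorter push springs back, still latched. Once out the pin does not latch again. Further out the door swings lightly and stays where it is left.
- tool_door_press (a point): On the wide door's outer face, 30 mm in from its free edge, 35 mm below its top edge: a good place to press. Moves with the door; its axes: +x from outer to inner face (push direction; the cabinet's +x when shut), +y from free edge to hinge, z up.
- tool_door_edge (a point): Top of the wide door's free edge, middle of the 16 mm thickness. Moves with the door, axes as for the press point. The free edge is at the cabinet's own y = -40 mm when shut.
- tool_door_hinge (a point): On the wide door's upright hinge axis, level with its top edge, at the cabinet's left side wall (own y +160 mm). The axis lies in the plane of the inner face; the free edge is 200 mm from it. Seen from above the door opens clockwise.
- tool_catch (a point): Outer end of the wide door's catch housing (grey, 18 mm wide, 22 high), under the cabinet's top panel, 120 mm from the hinge axis. When released a black pin 10 mm thick stands 50 mm out of it towards the door: keep the fingers between it and the free edge, or above it.
- side_door_edge (a point): Top of the free edge of the narrow door (117 mm wide, on the right, hinged at the right side wall), middle of its thickness, shown shut at the start; moves with that door. It has a catch of the same kind; it must stay shut.
- tin_mid (a point): Loose brass-coloured wax tin, 64 diameter, 45 high, on the cabinet's top near the rear corner above the narrow door; point at its centre.
- bowl_mid (a point): Loose turned wooden bowl, 120 across, 45 high, on the bench; point on its axis, half-way up.
- mallet_mid (a point): Loose carver's mallet standing on its head on the bench: conical head 76 tapering to 64 diameter and 85 high, handle up to 200; point on its axis, 100 up.
- spoon_mid (a point): Loose wooden spoon, 200 long, lying on the bench; point at the middle of its length, just above the bench.
Mind the look-alikes: they are no part of the job. There is more than one size of the part that bears tin_mid; the job needs the smallest.

How it is judged:
By the outcome, as a careful person would: the job done as asked, in the order asked, and still so for the second after the job is handed in, with the robot touching nothing.
It also fails if it takes over 53 s, if anything falls off the work surface, if the arm or the gripper's body presses on something with over 40 N, if the wrist force passes 120 N, or if a joint passes its speed limit or range.

## Robot

A 7-joint arm with a two-finger parallel gripper is mounted at the origin on the work surface. World frame = base frame: x ahead of the robot, y to its left, z up, the work surface at z = 0. Lengths are in m, angles in rad, forces in N, time in s.
With the tool pointing down it reaches from about 0.375 to 0.925 m from the base axis. Payload 3.1 kg.
Tool frame: the origin (TCP) lies between the finger pads; the fingertips stand 19 mm ahead of it and the grasp point (between the pads) is the TCP; z points along the fingers, y is the line along which they close (so a half turn about z gives the same grasp; the last joint's range is limited). The gripper opens to 85 mm and grips with 20 to 120 N. Pads are 22 mm wide; open, the fingers measure 114 mm over their backs; the gripper's body (76 mm by 85 mm) begins 54 mm behind the grasp point. The pads swing forward as they close: fully open they stand 13 mm farther back than shut.
Start: joints at [-1.222, 0.383, 0.044, 1.598, -0.018, 1.161, -0.05], TCP at [0.281, 0.586, 0.22] pointing down, gripper open.
Joint ranges: [-2.61, 2.61], [-0.41, 2.15], [-1.48, 1.57], [0, 2.5], [-1.57, 4.71], [0.05, 1.97], [-2.85, 2.85]. Speed limits (rad/s): [2.79, 2.79, 3.14, 3.14, 3.14, 3.14, 3.14].

## Interface

Orientations are given as a unit quaternion [x, y, z, w].
In Python, from bench import move_ptp, movel, move_j, move_gripper, pause, inverse_kinematics, read_camera, camera_params, MotionError, sign_off, look_for, tip_of, read_time_s, read_qpos, read_joint_vel, read_effort, read_eef_pos, read_tcp_rot, read_ft_force, read_ft_torque, read_finger_gap, read_grasp_force gives the robot as it stands. Calls block until the motion is done:
- move_ptp(position, orientation): joint-space move of the TCP to a pose.
- movel(position, orientation=None, speed=0.15): straight line of the TCP; orientation=None keeps the orientation; speed is the mean speed in m/s.
- move_j(angles): joint-space move.
- move_gripper(opening, effort=None): finger opening in m; effort is the grip in N (None keeps the last); returns when the fingers have stopped.
- pause(seconds).
- inverse_kinematics(position, orientation): joint angles nearest the present ones, or None.
- read_camera(name): name is "side" or "top"; returns the picture (384x512x3 uint8, red, green, blue); there is no depth.
- camera_params(name): a dict with "K" (3x3 intrinsics, pixels), "camera_from_world" (4x4, takes a point from world to camera coordinates). Camera axes: x right, y down, z forward; pixel columns grow to the right and rows downward; lengths in m; the calibration is good to about 2 mm. A picture is of the moment at which its call begins. camera_params takes no time and is no camera call.
A pose or a line that the arm cannot do raises MotionError and nothing moves.
- sign_off(): hands the job in; it is judged then, once.
Trained networks look in the newest picture that a camera, given by its name, has taken for a name from the list of things; names that differ only in an ending like _2 or _b are one class to them, and where a whole thing is asked for, a point or a joint stands for the part that bears it (a point fixed in the world has none). Each returns a list of dicts, best first, with "confidence" (0 to 1); they miss things now and then, are a little off and sometimes report something else, mostly with a low value. They report only what shows in the picture. A call takes as long as a camera call. They do not tell look-alikes from the thing itself.
- look_for(camera, name): "at" ([column, row] in pixels, amid what is visible of it).
- tip_of(camera, name): "at" ([column, row] in pixels: a listed point, or the origin of a listed thing).
Readings, each from a call of its own:
- read_time_s(): time.
- read_qpos(): joint angles.
- read_joint_vel(): joint speeds.
- read_effort(): joint torques, N m.
- read_eef_pos(): TCP position.
- read_tcp_rot(): TCP orientation.
- read_ft_force(): force on the tool from outside, world axes, zero at the start.
- read_ft_torque(): the same for the moment, N m.
- read_finger_gap(): finger opening in m.
- read_grasp_force(): force on a finger pad.
Only numpy, scipy, OpenCV 4.12 (cv2) and the standard library are available. Lean on these libraries where they do the work, as an engineer would, in place of code of your own. Each camera call takes 0.05 s, during which the arm holds its last target. There are 200 camera calls.

## Working session

There is one attempt and no reset: what is moved stays moved. The work goes in short steps, each a Python script; the robot and the scene stay as the last script left them, time stands still between calls to the robot, and variables do not carry over. Pictures are saved under pics/ and viewed, at most 10 in all, crops included, and the job is handed in when it is done.

```bash
mkdir -p pics; cat > h.py <<'E'
import numpy as np, cv2
from bench import *
E
python3 - <<'E'
from h import *
for c in("side","top"):
    im=read_camera(c); cv2.imwrite(f"pics/{c}0.png",cv2.resize(im[:,:,::-1],(800,600)))
    p=camera_params(c); print(c,p["K"].round(1).tolist(),p["camera_from_world"].round(3).tolist())
    for n in["cabinet","tool_door_press","tool_door_edge","tool_door_hinge","side_door_edge","tin_mid","bowl_mid","mallet_mid","spoon_mid"]:
        print(n,[(np.round(d["at"]).tolist(),round(d["confidence"],2)) for d in tip_of(c,n)])
print(read_time_s(),read_tcp_rot(),read_eef_pos())
E
```

```text
side [[355.4, 0.0, 252.5], [0.0, 355.4, 189.5], [0.0, 0.0, 1.0]] [[0.762, -0.648, 0.001, -0.376], [-0.509, -0.599, -0.618, 0.275], [0.401, 0.47, -0.786, 1.211], [0.0, 0.0, 0.0, 1.0]]
cabinet []
tool_door_press [([297.0, 201.0], 0.87)]
tool_door_edge [([290.0, 204.0], 0.56)]
tool_door_hinge [([341.0, 176.0], 0.78)]
side_door_edge [([292.0, 206.0], 0.87)]
tin_mid [([281.0, 325.0], 0.95), ([334.0, 328.0], 0.83), ([314.0, 252.0], 0.68), ([210.0, 128.0], 0.24)]
bowl_mid [([232.0, 163.0], 0.56), ([342.0, 175.0], 0.37)]
mallet_mid [([185.0, 156.0], 0.67)]
spoon_mid [([207.0, 131.0], 0.61)]
top [[403.0, 0.0, 249.0], [0.0, 403.0, 192.5], [0.0, 0.0, 1.0]] [[0.01, -1.0, 0.017, -0.085], [-0.986, -0.013, -0.164, 0.446], [0.165, -0.015, -0.986, 1.501], [0.0, 0.0, 0.0, 1.0]]
cabinet []
tool_door_press [([294.0, 176.0], 0.94)]
tool_door_edge [([299.0, 184.0], 0.7)]
tool_door_hinge [([305.0, 126.0], 0.73)]
side_door_edge [([299.0, 187.0], 0.65)]
tin_mid [([375.0, 223.0], 0.87), ([356.0, 207.0], 0.85), ([345.0, 249.0], 0.67)]
bowl_mid [([187.0, 170.0], 0.77), ([298.0, 190.0], 0.61), ([303.0, 127.0], 0.3)]
mallet_mid [([155.0, 208.0], 0.55)]
spoon_mid [([124.0, 161.0], 0.73)]
1.0 [ 2.21514684e-01  9.75157035e-01 -1.04073468e-05 -2.47434791e-05] [0.28080991 0.5862004  0.21986311]
```

View pics/side0.png

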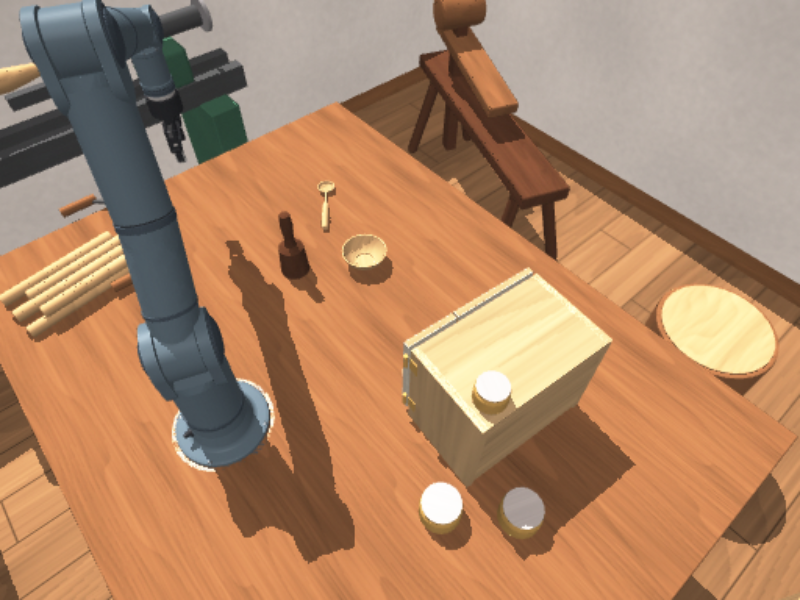

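View pics/top0.png

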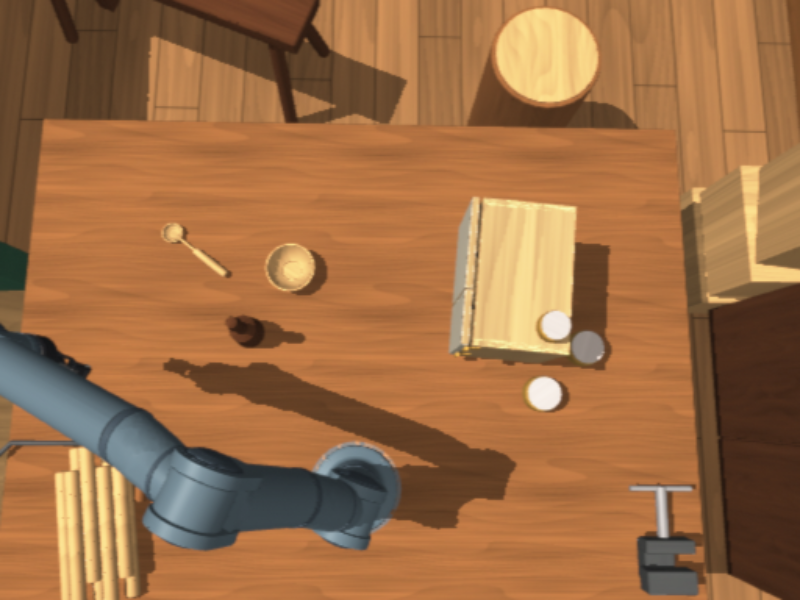

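Candidates for the wide door (800x600 top view): the far panel (463,250) and the near panel (458,325). The far one is wider and lies on the left as you face the front, so it is the one to open. The tins are at (555,325) on the cabinet, with bench look-alikes at (588,347) and (544,393). Next I fit the cabinet pose and check it by overlaying it on a crop.

```bash
cat >> h.py <<'E'
P={c:camera_params(c) for c in("side","top")}
def proj(c,X):
    T=P[c]["camera_from_world"];X=np.atleast_2d(X)@T[:3,:3].T+T[:3,3]
    q=X@P[c]["K"].T; return q[:,:2]/q[:,2:]
def w(p,X):  # cabinet -> world
    X=np.atleast_2d(X);s,c=np.sin(p[2]),np.cos(p[2])
    return np.c_[p[0]+c*X[:,0]-s*X[:,1],p[1]+s*X[:,0]+c*X[:,1],X[:,2]]
E
python3 - <<'E'
from h import *
from scipy.optimize import least_squares
L=np.array([[-.124,-.010,.223],[-.116,-.04,.258],[-.108,.16,.258],[-.116,-.043,.258]])
ob={"side":[[297,201],[290,204],[341,176],[292,206]],"top":[[294,176],[299,184],[305,126],[299,187]]}
f=lambda p:np.concatenate([(proj(c,w(p,L))-ob[c]).ravel() for c in ob])
r=least_squares(f,[.5,-.25,-1.57],loss="soft_l1");p=r.x;print(p,f(p).round(1))
np.save("p.npy",p)
top=[[-.1,-.16,.26],[-.1,.16,.26],[.1,.16,.26],[.1,-.16,.26]]
door=[[-.124,-.16,.258],[-.124,-.04,.258],[-.124,.16,.258],[-.124,.16,.022],[-.124,-.04,.022],[-.124,-.04,.258]]
out=[]
for c,(u,v) in {"side":(245,160),"top":(270,110)}.items():
    im=read_camera(c)[v:v+150,u:u+160,::-1]
    a=cv2.resize(im,None,fx=2.5,fy=2.5,interpolation=cv2.INTER_CUBIC);b=a.copy()
    for q,col,cl in((top,(0,0,255),1),(door,(255,0,0),0)):
        cv2.polylines(b,[np.int32((proj(c,w(p,q))-[u,v]+.5)*2.5)],bool(cl),col,1)
    out.append(np.hstack([a,b]))
im=np.vstack(out);cv2.imwrite("pics/fit.png",cv2.resize(im,None,fx=.8,fy=.8,interpolation=cv2.INTER_AREA));print(im.shape)
print("mallet/bowl/spoon", {n:proj("top",[0,0,0]).tolist() for n in["o"]})
E
```

```text
[ 0.47090776 -0.3599835  -1.65072218] [-1.2  0.8  1.  -2.6 -0.3 -2.4 -1.8 -4.1  2.2  1.2  0.4  0.2  0.9  0.2
  0.4 -1.9]
(750, 800, 3)
mallet/bowl/spoon {'o': [[226.26446335485315, 312.35081766335674]]}
```

View pics/fit.png

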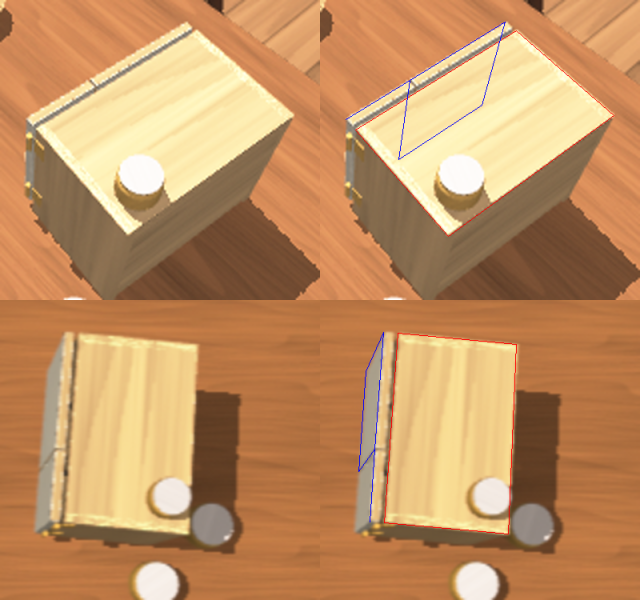

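Overlay matches: the seam between the doors falls on the fitted free edge (raw top px ~(289,186)), and the far panel is the wider one, hinged at the far end. Next, check IK for the press and swing poses.

```bash
cat >> h.py <<'E'
from scipy.spatial.transform import Rotation as R
p=np.load("p.npy")
fwd=w([0,0,p[2]],[1,0,0])[0]; left=w([0,0,p[2]],[0,1,0])[0]
def ori(a,yaw=0,flip=1):  # tool z = push dir tilted down by a; tool y horizontal
    z=fwd*np.cos(a)-np.array([0,0,np.sin(a)]); y=left*flip; x=np.cross(y,z)
    return (R.from_euler("z",yaw)*R.from_matrix(np.c_[x,y,z])).as_quat()
tip=lambda q:R.from_quat(q).as_matrix()[:,2]*.019
def swing(th,r=.183,off=.022,z=.222):  # tcp behind inner face at radius r, off from inner face
    return w(p,[-.108-r*np.sin(th)+off*np.cos(th),.16-r*np.cos(th)-off*np.sin(th),z])[0]
E
python3 - <<'E'
from h import *
np.set_printoptions(precision=2,suppress=True)
pr=w(p,[-.124,-.010,.223])[0];print(pr)
for a in(0,20,35,50,65,90):
  for fl in(1,-1):
    q=ori(np.radians(a),0,fl)
    print(a,fl,[inverse_kinematics(pr-tip(q)-fwd*d,q) for d in(.06,-.005)])
for fl in(1,-1):
  q=ori(np.pi/2,0,fl)
  for t in(.35,1,1.75): print(fl,t,swing(t),inverse_kinematics(swing(t),q))
for c,n in(("top","mallet_mid"),):pass
# plane positions of loose things
T=P["top"]["camera_from_world"]
def bp(px,z):
    o=-T[:3,:3].T@T[:3,3];d=T[:3,:3].T@np.linalg.inv(P["top"]["K"])@[*px,1];return o+d*(z-o[2])/d[2]
print(bp((187,170),.022),bp((155,208),.1),bp((124,161),.01),bp((356,207),.28))
E
```

```text
[ 0.47 -0.24  0.22]
0 1 [array([-0.98,  0.84,  0.67,  2.03,  0.85,  1.42, -0.98]), array([-0.92,  0.85,  0.73,  2.09,  0.93,  1.31, -1.  ])]
0 -1 [array([-0.36,  0.69, -0.06,  2.  ,  1.14,  1.81,  1.96]), array([-0.31,  0.67,  0.01,  2.06,  1.22,  1.72,  1.96])]
20 1 [array([-0.99,  0.56,  0.72,  2.06,  0.79,  1.3 , -0.81]), array([-0.93,  0.56,  0.8 ,  2.11,  0.86,  1.19, -0.8 ])]
20 -1 [array([-0.42,  0.45,  0.04,  2.03,  0.99,  1.54,  2.16]), array([-0.35,  0.42,  0.1 ,  2.08,  1.07,  1.45,  2.19])]
35 1 [array([-0.96,  0.36,  0.76,  2.06,  0.71,  1.23, -0.67]), array([-0.87,  0.34,  0.8 ,  2.1 ,  0.79,  1.15, -0.63])]
35 -1 [array([-0.41,  0.29,  0.11,  2.04,  0.86,  1.38,  2.35]), array([-0.35,  0.26,  0.19,  2.08,  0.92,  1.29,  2.4 ])]
50 1 [array([-0.86,  0.19,  0.74,  2.05,  0.6 ,  1.18, -0.5 ]), array([-0.83,  0.19,  0.85,  2.07,  0.64,  1.09, -0.4 ])]
50 -1 [array([-0.39,  0.16,  0.22,  2.03,  0.68,  1.24,  2.57]), array([-0.34,  0.15,  0.31,  2.05,  0.72,  1.16,  2.66])]
65 1 [array([-0.8 ,  0.09,  0.82,  2.02,  0.41,  1.12, -0.25]), array([-0.81,  0.12,  0.98,  2.02,  0.
[... 181 characters left out ...]
5, -0.14,  1.14,  0.34]), array([-0.76,  0.44,  1.44,  1.91, -0.46,  1.21,  0.76])]
90 -1 [array([-0.95,  0.29,  1.43,  1.95, -0.32,  1.17, -2.62]), array([-0.75,  0.4 ,  1.41,  1.91, -0.43,  1.2 , -2.41])]
1 0.35 [ 0.46 -0.21  0.22] [-0.75  0.23  1.24  1.97 -0.24  1.11  0.51]
1 1 [ 0.53 -0.11  0.22] [-0.63  0.24  0.88  1.88 -0.21  1.11  0.25]
1 1.75 [ 0.66 -0.08  0.22] [-0.47  0.5   0.74  1.57 -0.36  1.21  0.25]
-1 0.35 [ 0.46 -0.21  0.22] [-0.84  0.36  1.42  1.97 -0.39  1.14 -2.49]
-1 1 [ 0.53 -0.11  0.22] [-0.94  0.52  1.4   1.89 -0.55  1.21 -2.58]
-1 1.75 [ 0.66 -0.08  0.22] [-0.77  0.86  1.37  1.58 -0.85  1.41 -2.54]
[0.54 0.16 0.02] [0.38 0.26 0.1 ] [0.57 0.41 0.01] [ 0.36 -0.42  0.28]
```

```bash
python3 - <<'E'
from h import *
move_gripper(0.0,20)
e=read_eef_pos(); movel(e+[0,0,.2],speed=.3)
q=ori(np.radians(50)); pr=w(p,[-.124,-.010,.223])[0]; at=lambda d:pr-tip(q)+fwd*d
move_ptp(at(-.06)+[0,0,.1],q); movel(at(-.02),speed=.2); pause(.3)
f0=read_ft_force(); print("t",read_time_s(),"f0",f0)
d=-.02;c=None
while d<.016:
    d+=.001; movel(at(d),speed=.02); pause(.05)
    F=-(read_ft_force()-f0)@fwd; x=(read_eef_pos()-at(0))@fwd
    print(f"{d:.3f} {x:.4f} {F:.2f}")
    if c is None and F>.7: c=x
    if F>12: break
    if c is not None and x-c>.0062: break
im=read_camera("top");cv2.imwrite("pics/press.png",im[:,:,::-1])
print("t",read_time_s())
E
```

```text
t 6.3667 f0 [ 0.23967108 -0.12426287  0.15793382]
-0.019 -0.0190 -0.13
-0.018 -0.0179 -0.18
-0.017 -0.0169 -0.39
-0.016 -0.0160 0.01
-0.015 -0.0149 -0.16
-0.014 -0.0140 0.43
-0.013 -0.0129 0.33
-0.012 -0.0120 -0.09
-0.011 -0.0110 -0.82
-0.010 -0.0100 -0.11
-0.009 -0.0089 -0.31
-0.008 -0.0079 -0.28
-0.007 -0.0069 -0.44
-0.006 -0.0059 -0.51
-0.005 -0.0049 0.43
-0.004 -0.0039 0.32
-0.003 -0.0030 0.78
-0.002 -0.0019 -0.21
-0.001 -0.0010 0.91
0.000 0.0001 0.54
0.001 0.0011 0.72
0.002 0.0020 0.28
0.003 0.0030 -0.22
0.004 0.0040 0.53
t 13.6167
```

```bash
python3 - <<'E'
from h import *
q=ori(np.radians(50)); pr=w(p,[-.124,-.010,.223])[0]; at=lambda d:pr-tip(q)+fwd*d
f0=np.array([.24,-.12,.16]); d=.004
while d<.02:
    d+=.001; movel(at(d),speed=.02)
    F=[]
    for _ in range(4): pause(.015);F.append(-(read_ft_force()-f0)@fwd)
    F=np.mean(F); x=(read_eef_pos()-at(0))@fwd
    print(f"{d:.3f} {x:.4f} {F:.2f}")
    if F>9: break
print("t",read_time_s())
E
```

```text
0.005 0.0050 -0.49
0.006 0.0060 0.01
0.007 0.0070 0.73
0.008 0.0080 0.02
0.009 0.0091 -0.32
0.010 0.0100 -0.04
0.011 0.0111 0.44
0.012 0.0120 0.21
0.013 0.0129 0.27
0.014 0.0135 3.25
0.015 0.0146 3.81
0.016 0.0156 4.92
0.017 0.0169 4.51
0.018 0.0175 5.90
0.019 0.0185 6.77
0.020 0.0194 6.26
t 18.6833
```

```bash
python3 - <<'E'
from h import *
q=ori(np.radians(50)); pr=w(p,[-.124,-.010,.223])[0]; at=lambda d:pr-tip(q)+fwd*d
print(read_ft_force())
movel(at(-.11)+[0,0,.1],speed=.2); pause(.5)
out=[]
for c,(u,v) in {"side":(225,140),"top":(230,100)}.items():
    im=read_camera(c)[v:v+140,u:u+160,::-1]
    out.append(cv2.resize(im,None,fx=2.5,fy=2.5,interpolation=cv2.INTER_CUBIC))
    for n in["tool_door_press","tool_door_edge","tool_door_hinge","side_door_edge"]:
        print(c,n,[(np.round(d["at"],1).tolist(),round(d["confidence"],2)) for d in tip_of(c,n)])
    for th in(0,.36):
        print(th,proj(c,w(p,[-.108-.2*np.sin(th)-.008*np.cos(th),.16-.2*np.cos(th)+.008*np.sin(th),.258])).round(1))
cv2.imwrite("pics/pop.png",np.hstack(out));print("t",read_time_s())
E
```

```text
[-2.36908282  6.91904458  3.42200651]
side tool_door_press [([290.0, 186.8], 0.83)]
side tool_door_edge [([281.7, 185.8], 0.97)]
side tool_door_hinge [([341.8, 172.7], 0.86), ([288.1, 188.0], 0.68)]
side side_door_edge [([292.2, 204.1], 0.64)]
0 [[291.  201.4]]
0.36 [[280.6 184.4]]
top tool_door_press [([283.0, 169.9], 0.8), ([156.2, 209.2], 0.29)]
top tool_door_edge [([282.5, 176.2], 0.55)]
top tool_door_hinge [([307.1, 125.4], 0.74), ([154.2, 208.1], 0.68), ([298.8, 189.1], 0.49)]
top side_door_edge [([296.4, 186.4], 0.57)]
0 [[299.4 184.2]]
0.36 [[278.6 177.6]]
t 20.65
```

View pics/pop.png

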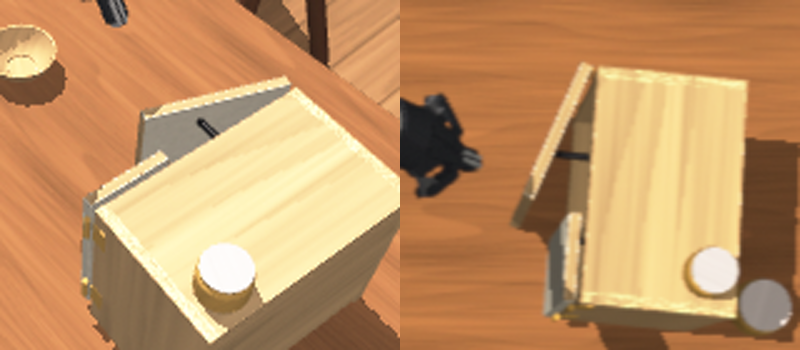

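The wide door stands ajar (its free edge at raw top px ~(278,188) is away from the carcass) and the narrow door is still shut. Contact came about 13 mm later than predicted, so I check the finger geometry before inserting.

```bash
python3 - <<'E'
from h import *
from scipy.optimize import least_squares
print("gap",read_finger_gap())
e=read_eef_pos();q=read_tcp_rot();t=tip(q)
for c in("side","top"): print(c,"tcp",proj(c,e).round(1),"tip",proj(c,e+t).round(1),"e",e)
dl=lambda u,v,z,th:[-.108-u*np.sin(th)-v*np.cos(th),.16-u*np.cos(th)+v*np.sin(th),z]
ob={"side":[[290,186.8],[281.7,185.8],[341.8,172.7],[292.2,204.1],[393,218.5]],"top":[[283,169.9],[282.5,176.2],[307.1,125.4],[296.4,186.4],[368.5,132.5]]}
def f(v):
    L=np.array([dl(.17,.016,.223,v[3]),dl(.2,.008,.258,v[3]),[-.108,.16,.258],[-.116,-.043,.258],[.1,.16,.26]])
    return np.concatenate([(proj(c,w(v,L))-ob[c]).ravel() for c in ob])
r=least_squares(f,[*p,.35],loss="soft_l1");print(p,r.x,f(r.x).round(1))
out=[]
for c in("side","top"):
    im=read_camera(c);a,b=np.int32(proj(c,e)[0]);a0,b0=a-40,b-40
    im=cv2.resize(im[b0:b0+80,a0:a0+80,::-1],None,fx=5,fy=5,interpolation=cv2.INTER_CUBIC)
    for X,col in((e,(0,0,255)),(e+t,(255,0,0))): cv2.circle(im,tuple(np.int32((proj(c,X)[0]-[a0,b0]+.5)*5)),4,col,1)
    out.append(im)
cv2.imwrite("pics/tip.png",np.hstack(out))
E
```

```text
gap 0.000268506184523269
side tcp [[273.5 153.4]] tip [[275.8 159.1]] e [ 0.48060283 -0.11372093  0.33754505]
top tcp [[261.9 166.1]] tip [[265.5 167.6]] e [ 0.48060283 -0.11372093  0.33754505]
[ 0.47090776 -0.3599835  -1.65072218] [ 0.47230765 -0.36132563 -1.66909059  0.32034422] [-0.1  1.9  1.   0.   0.6  1.3 -0.9 -2.7 -0.4 -0.3 -1.5  0.6 -1.4  1.1
  0.1 -0.   3.2 -2.4  0.4 -0.5]
```

View pics/tip.png

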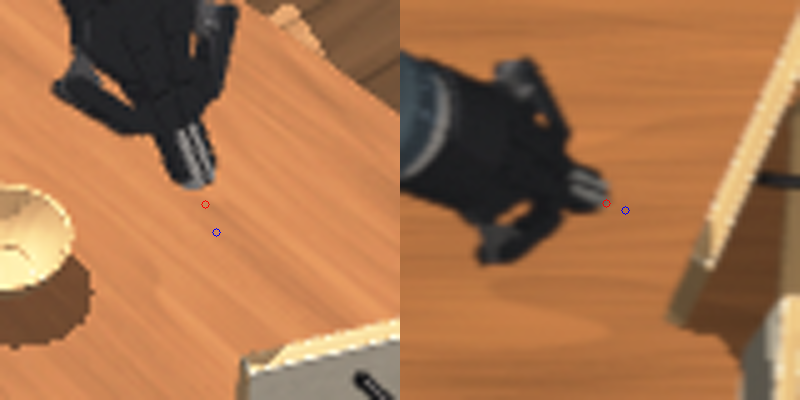

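```bash
cat >> h.py <<'E'
p=np.array([.4717,-.3607,-1.66])
E
python3 - <<'E'
from h import *
from scipy.optimize import least_squares
q=ori(np.pi/2); X=w(p,[-.134,-.006,.33])[0]
move_ptp(X,q); pause(.2); e=read_eef_pos(); print(X,e,read_time_s())
out=[]
for c in("side","top"):
    im=read_camera(c);a,b=np.int32(proj(c,e)[0]);a0,b0=a-40,b-40;print(c,a0,b0)
    im=cv2.resize(im[b0:b0+80,a0:a0+80,::-1],None,fx=5,fy=5,interpolation=cv2.INTER_CUBIC)
    for Y,col in((e,(0,0,255)),(e+tip(q),(255,0,0)),(w(p,[-.134,-.006,.258])[0],(0,255,0))): cv2.circle(im,tuple(np.int32((proj(c,Y)[0]-[a0,b0]+.5)*5)),4,col,1)
    out.append(im)
cv2.imwrite("pics/tip2.png",np.hstack(out))
# triangulate previously seen tip
g=least_squares(lambda Y:np.r_[(proj("side",Y)[0]-[272,150.6]),(proj("top",Y)[0]-[262,165])],e).x
print("prev tip off",g-[.4806,-.1137,.3375])
E
```

```text
[ 0.4776613  -0.22669827  0.33      ] [ 0.47850061 -0.22359846  0.32913233] 21.8083
side 258 136
top 256 127
prev tip off [-0.00201729  0.00171181  0.0132925 ]
```

View pics/tip2.png

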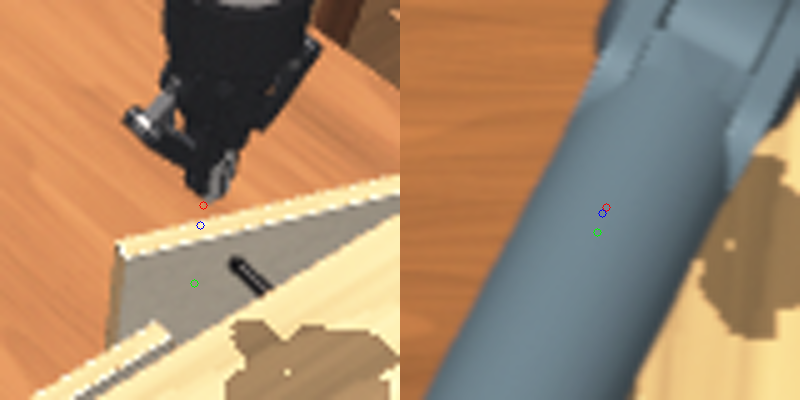

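Side view: the real fingertip (px ~(300,176)) is about at the reported TCP, not 19 mm ahead. I'll insert with TCP z at 0.21, in the gap between the pin and the free edge, then swing.

```bash
python3 - <<'E'
from h import *
q=ori(np.pi/2); f0=read_ft_force()
movel(w(p,[-.134,-.006,.33])[0],q,speed=.1)
for z in(.28,.245,.21):
    movel(w(p,[-.134,-.006,z])[0],q,speed=.1); F=read_ft_force()-f0; print(z,F.round(1))
    if np.linalg.norm(F)>6: raise SystemExit("contact")
for th in(.3,.5,.75,1.0,1.25,1.5,1.7,1.8):
    movel(swing(th,r=.175,off=.022,z=.21),q,speed=.1); F=read_ft_force()-f0; print(th,F.round(1),round(read_time_s(),1))
    if np.linalg.norm(F)>15: raise SystemExit("force")
pause(.2)
im=[]
for c in("side","top"):
    a=read_camera(c)[70:270,180:380,::-1]; im.append(cv2.resize(a,None,fx=2,fy=2,interpolation=cv2.INTER_CUBIC))
    for n in["tool_door_edge","side_door_edge"]: print(c,n,[(np.round(d["at"],1).tolist(),round(d["confidence"],2)) for d in tip_of(c,n)])
    for th in(1.57,1.7,1.9): print(th,proj(c,w(p,[-.108-.2*np.sin(th)-.008*np.cos(th),.16-.2*np.cos(th)+.008*np.sin(th),.258])).round(1))
cv2.imwrite("pics/open.png",np.hstack(im))
E
```

```text
0.28 [ 0.6 -0.  -0.2]
0.245 [ 1.4 -0.8  0.1]
0.21 [ 1.3 -0.  -0.1]
0.3 [1.6 0.8 0.7] 24.1
0.5 [ 0.5 -1.  -0.9] 24.6
0.75 [ 1.7  0.5 -0.3] 25.1
1.0 [ 0.7 -0.5 -0.4] 25.7
1.25 [0.7 0.1 0.8] 26.3
1.5 [ 0.8 -0.   0.2] 26.9
1.7 [ 0.5  0.4 -0.1] 27.4
1.8 [ 1.1 -0.1 -0.4] 27.8
side tool_door_edge [([316.1, 134.9], 0.66)]
side side_door_edge [([290.1, 201.3], 0.76)]
1.57 [[303.  137.4]]
1.7 [[309.1 134.8]]
1.9 [[319.4 132.2]]
top tool_door_edge [([251.4, 106.5], 0.82)]
top side_door_edge [([300.2, 185.8], 0.77)]
1.57 [[247.7 117.6]]
1.7 [[249.3 110.4]]
1.9 [[253.5  99.9]]
```

View pics/open.png

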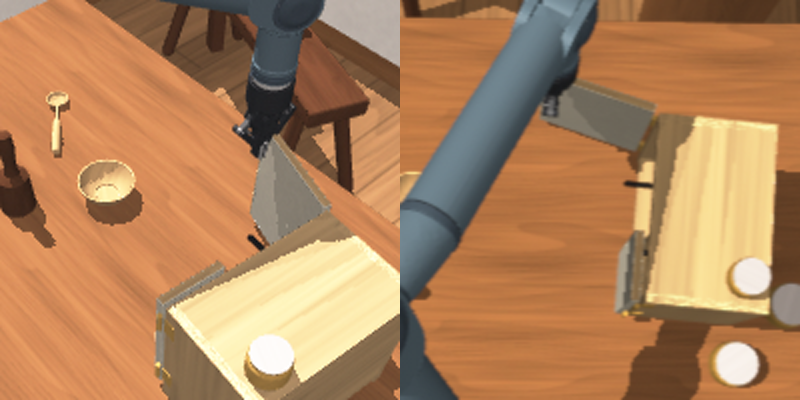

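The wide door is at about 1.8 rad (edge at top px (251,106)). The narrow door is shut and the loose things haven't moved. Now I retreat and verify.

```bash
python3 - <<'E'
from h import *
q=ori(np.pi/2)
movel(swing(1.8,r=.175,off=.07,z=.21),q,speed=.08); movel(swing(1.8,r=.175,off=.08,z=.36),q,speed=.15); pause(.7)
im=[]
for c in("side","top"):
    a=read_camera(c)[70:270,180:380,::-1]; im.append(cv2.resize(a,None,fx=2,fy=2,interpolation=cv2.INTER_CUBIC))
    for n in["tool_door_edge","side_door_edge"]: print(c,n,[(np.round(d["at"],1).tolist(),round(d["confidence"],2)) for d in tip_of(c,n)])
cv2.imwrite("pics/final.png",np.hstack(im)); print(read_time_s(),read_ft_force())
E
```

```text
side tool_door_edge [([312.8, 135.1], 0.66)]
side side_door_edge [([290.8, 204.2], 0.77)]
top tool_door_edge [([251.1, 105.7], 0.92)]
top side_door_edge []
31.15 [ 0.03892849 -0.4585677   0.04064616]
```

View pics/final.png

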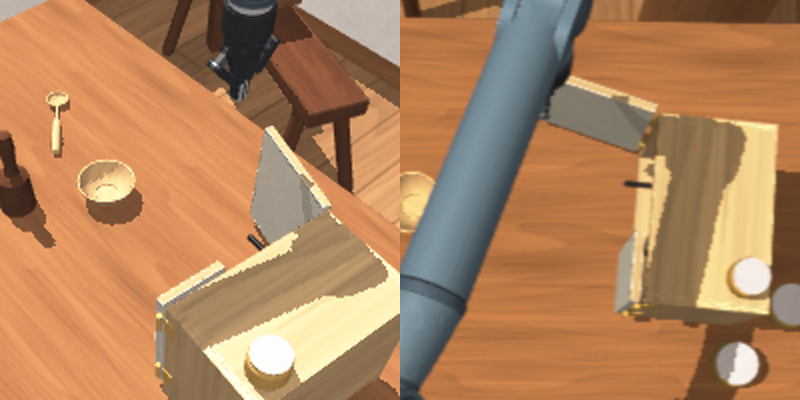

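The door is still wide open (edge at top px (251,106)) and the hand is clear of it. The narrow door is shut, and the tin and bowl are where they were.

```bash
python3 -c "from bench import *; print(sign_off())"
```

```text
the job is handed in; nothing more can be done
None
```

The job is handed in at about 31 s: the wide door was pressed, popped and swung open to about 1.8 rad, with the narrow door still shut, the loose things unmoved as far as the pictures show, and the hand clear.

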